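# Reset the tripped charging shelf by feel and line up its battery packs

## Task

The charging shelf on the repair table has tripped. First take the probe rod from its stand, feel with its tip along the hidden face down in the grey power unit's slot until it finds the reset hole, press the reset plunger in there fully home, and hang the rod back in its stand. Keep the shelf clear until it is reset; then lay every green battery pack flat on it in one neat row, square to the shelf and centred each on its own brass disc, starting at the disc beside the red end stripe and skipping none; leave the other things on the table alone.

Things in the scene. Friction and masses are not known exactly. Their poses are not given: they have to be found in the camera images.
- unit: grey charger power unit fixed to the table, 120 (its x) x 200 (its y) x 100 mm tall; origin at the centre of its underside. A slot runs along its y axis in the middle of its top.
- slot (a point): centre of the slot's mouth, on the unit's top, 100 mm above the table; axes as the unit's. The slot is 14 mm wide (x) and 96 mm long (y, 48 mm either way); its sides are vertical, below two sloping yellow lips (the top 16 mm) that widen it to about 40 mm.
- slot_floor (a point): middle of the slot's floor, the hidden black face, 55 mm below the mouth (45 mm above the table). The face is flat but for the reset hole: as wide as the slot (14 mm) and 13 mm long (y), its centre anywhere up to 28 mm either way along y from this point, not to be seen, different at each start. The reset plunger sits inside it, 10 mm below the face.
- reset (a joint): how far the hidden reset plunger is pressed down: 0 at the start (tripped), 0.012 m fully home. It takes about 4 to 6 N, and stays where it is left. As it goes down a green square flag (22 mm) at the near left corner of the unit's top rises, 1.4 times as far, to about 16 mm above the top.
- rod: steel probe rod, upright in its stand at the start; origin at its lower tip, z up along it. Round rod 8 mm across with a round tip, 100 mm long up to a collar 32 mm across and 6 mm thick; above it a square red handle 20 x 20 mm (sides along its x and y), from 106 to 161 mm above the tip. 90 g.
- stand_hole (a point): centre of the mouth of the rod stand's hole, on the stand's top 105 mm above the table. The stand is a fixed blue post 50 x 50 mm on a steel foot; the hole is 16 mm square and 100 mm deep, axes as the stand's. The stowed rod hangs in it by its collar, tip 100 mm below this point.
- shelf: white charging shelf fixed to the table, 110 (its x) x 372 (its y) x 25 mm tall; origin at the centre of its underside. Six round brass contact discs lie flush in a row along its y axis, 52 mm apart, and a flush red stripe marks the -y end, next to disc1.
- disc1 (a point): centre of contact disc 1, counted from the red stripe, on the shelf's top, 25 mm above the table; disc 30 mm across
- disc2 (a point): centre of contact disc 2, counted from the red stripe, on the shelf's top, 25 mm above the table; disc 30 mm across
- disc3 (a point): centre of contact disc 3, counted from the red stripe, on the shelf's top, 25 mm above the table; disc 30 mm across
- disc4 (a point): centre of contact disc 4, counted from the red stripe, on the shelf's top, 25 mm above the table; disc 30 mm across
- disc5 (a point): centre of contact disc 5, counted from the red stripe, on the shelf's top, 25 mm above the table; disc 30 mm across
- disc6 (a point): centre of contact disc 6, counted from the red stripe, on the shelf's top, 25 mm above the table; disc 30 mm across
- pack1: rechargeable battery pack, square green block 46 x 46 x 30 mm tall with a black band and a round silver mark on top, lying flat; origin at the centre of its underside, sides along its x and y; 100 to 200 g, does not tip when knocked. Four to six of the six packs are present.
- pack2: rechargeable battery pack, square green block 46 x 46 x 30 mm tall with a black band and a round silver mark on top, lying flat; origin at the centre of its underside, sides along its x and y; 100 to 200 g, does not tip when knocked. Four to six of the six packs are present.
- pack3: rechargeable battery pack, square green block 46 x 46 x 30 mm tall with a black band and a round silver mark on top, lying flat; origin at the centre of its underside, sides along its x and y; 100 to 200 g, does not tip when knocked. Four to six of the six packs are present.
- pack4: rechargeable battery pack, square green block 46 x 46 x 30 mm tall with a black band and a round silver mark on top, lying flat; origin at the centre of its underside, sides along its x and y; 100 to 200 g, does not tip when knocked. Four to six of the six packs are present.
- pack5: rechargeable battery pack, square green block 46 x 46 x 30 mm tall with a black band and a round silver mark on top, lying flat; origin at the centre of its underside, sides along its x and y; 100 to 200 g, does not tip when knocked. Four to six of the six packs are present.
- pack6: rechargeable battery pack, square green block 46 x 46 x 30 mm tall with a black band and a round silver mark on top, lying flat; origin at the centre of its underside, sides along its x and y; 100 to 200 g, does not tip when knocked. Four to six of the six packs are present.
- glue: small glue bottle with a red cap, 36 mm across, 85 mm tall; not part of the job, leave it alone
- dish: round glass dish, 80 mm across, 25 mm tall; not part of the job, leave it alone
- screwdriver: screwdriver lying on the table; not part of the job, leave it alone
- partsbox: flat blue parts box, 35 x 70 x 25 mm; not part of the job, leave it alone
- can: white can, 60 mm across, 90 mm tall; not part of the job, leave it alone

How it is judged:
By the outcome, as a careful person would: the job done as asked, in the order asked, and still so for the second after the job is handed in, with the robot touching nothing.
Of pack1, pack2, pack3, pack4, pack5, pack6 only 4 to 6 are there at a start; the rules pass over those that are not, and their reading is None.
At some moment in a run one of pack1, pack2, pack3, pack4, pack5, pack6 may be knocked a few centimetres aside while the robot is not near it.
It also fails if it takes over 210 s, if anything falls off the work surface, if the arm or the gripper's body presses on something with over 40 N, if the wrist force passes 120 N, or if a joint passes its speed limit or range.

## Robot

A 7-joint arm with a two-finger parallel gripper is mounted at the origin on the work surface. World frame = base frame: x ahead of the robot, y to its left, z up, the work surface at z = 0. Lengths are in m, angles in rad, forces in N, time in s.
With the tool pointing down it reaches from about 0.425 to 0.875 m from the base axis. Payload 4.7 kg.
Tool frame: the origin (TCP) lies at the very end of the fingers, on their centre line; the grasp point (between the pads) lies 19 mm behind it; z points along the fingers, y is the line along which they close (so a half turn about z gives the same grasp; the last joint's range is limited). The gripper opens to 87 mm and grips with 3 to 60 N. Pads are 19 mm wide; open, the fingers measure 117 mm over their backs; the gripper's body (75 mm by 190 mm) begins 51 mm behind the grasp point.
Start: joints at [1.208, 0.321, -0.07, 1.45, 0.023, 1.371, -0.057], TCP at [0.239, -0.604, 0.223] pointing down, gripper open.
Joint ranges: [-2.86, 2.86], [-0.3, 2.09], [-1.38, 1.24], [0.06, 2.45], [-1.56, 4.7], [0.09, 2.05], [-2.69, 2.69]. Speed limits (rad/s): [2.57, 2.57, 3.14, 3.14, 3.14, 3.14, 3.14].

## Interface

Orientations are given as a rotation vector (axis times angle).
In Python, from bench import ctrl gives the robot as it stands.
- The arm moves only by the shell command python3 -m jog 'ROWS' [FORCE]. ROWS is JSON, a list that holds one entry, the list of rows, each a list of 7 numbers: the shift along the tool's x, y, z in mm, then the turn, a rotation vector about the tool's x, y, z in degrees, then the finger opening in mm, from 0 to 87. A call has 1 to 10 rows; each row is the pose to reach, as a shift and turn from the pose commanded when the call began, along the tool's axes at that moment; what a row does not reach only later rows make up. A row lasts 1/10 s, in which the tool goes at most 50 mm and 8.59 degrees, less where a joint would pass 70% of its speed; a pose out of reach is approached as far as the arm can. A call with a gripper value outside its range is refused whole. The fingers move at their own pace and stop on an object; FORCE is the grip in N (left out, the last holds). Time passes only in rows, so rows that repeat a pose let the fingers close. It gives the time, the measured TCP pose, the force, the opening and the grip force at its end, in the units of the state.
- ctrl.get_state(): the state, without advancing time (a new reading comes with each control period).
- ctrl.get_image(name): name is "side" or "top" or "wrist"; returns a dict with "image" (400x640x3 uint8, red, green, blue), "depth" (400x640 float32, m along the optical axis (not along the pixel's ray), 0 where there is no reading), "fov_y" (degrees; the focal length in pixels is half the picture's height over the tangent of half this angle, whatever the lens; pixels are square), "cx", "cy" (the principal point, pixels), "rvec" (rotation vector, rad) and "tvec" (3), from world to camera coordinates, as OpenCV has them. Camera axes: x right, y down, z forward; pixel columns grow to the right and rows downward; lengths in m; the calibration is good to about 2 mm. A picture is of the moment at which its call begins.
- ctrl.close_job(): hands the job in; it is judged then, once.
The state is a dict: "time": time; "joint_positions": joint angles; "qd": joint speeds; "joint_torque": joint torques, N m; "position": TCP position; "tool_rot": TCP orientation; "ft_force": force on the tool from outside, world axes, zero at the start; "torque": the same for the moment, N m; "grip_width": opening from 0.0 (shut) to 1.0 (fully open); "grip_force": force on a finger pad.
Only numpy, scipy, OpenCV 4.12 (cv2) and the standard library are available. Lean on these libraries where they do the work, as an engineer would, in place of code of your own. Each camera call takes 0.05 s, during which the arm holds its last target. There are 200 camera calls.

## Working session

There is one attempt and no reset: what is moved stays moved. The work goes in short steps, Python scripts to look and compute and a shell command to move; the robot and the scene stay as the last step left them, time stands still between calls to the robot, and variables do not carry over. Pictures are saved under pics/ and viewed, at most 14 in all, crops included, and the job is handed in when it is done.

```bash
mkdir -p pics; ls; cat > h.py <<'E'
import numpy as np, cv2
from scipy.spatial.transform import Rotation as R
from bench import ctrl
def cap(name):
    d=ctrl.get_image(name); return d
def save(d,fn): cv2.imwrite('pics/'+fn,cv2.cvtColor(d['image'],cv2.COLOR_RGB2BGR))
def K(d):
    f=200/np.tan(np.radians(d['fov_y'])/2); return f
def cloud(d):
    f=K(d); z=d['depth'].astype(float); v,u=np.mgrid[:400,:640]
    P=np.stack([(u-d['cx'])/f*z,(v-d['cy'])/f*z,z],-1)
    M=R.from_rotvec(np.ravel(d['rvec'])).as_matrix()
    W=(P-np.ravel(d['tvec']))@M; W[z==0]=np.nan
    return W
def onplane(d,u,v,h):
    f=K(d);M=R.from_rotvec(np.ravel(d['rvec'])).as_matrix()
    c=-M.T@np.ravel(d['tvec']); r=M.T@np.array([(u-d['cx'])/f,(v-d['cy'])/f,1])
    return c+r*(h-c[2])/r[2]
E
python3 - <<'E'
from h import *
import pickle
for n in ('top','side'):
    d=cap(n); save(d,n+'1.png'); pickle.dump(d,open(n+'1.pkl','wb'))
    M=R.from_rotvec(np.ravel(d['rvec'])).as_matrix(); print(n,d['fov_y'],d['cx'],d['cy'],-M.T@np.ravel(d['tvec']),M[2])
print(ctrl.get_state())
E
```

```text
pics
top 52.78570765005392 315.7092229618237 202.95183898094476 [0.30625295 0.02108863 1.13544886] [ 0.19989278  0.00228813 -0.97981511]
side 48.0492176989141 319.80075669203677 202.2024835967173 [ 0.34401487 -0.61204483  0.8976792 ] [ 0.17104693  0.62028241 -0.76550159]
{'time': 0.1, 'joint_positions': array([ 1.20810751,  0.32173974, -0.07013202,  1.45149526,  0.02261545,
        1.37081394, -0.05689263]), 'qd': array([ 0.0012031 , -0.00251587, -0.00083056, -0.00093678, -0.00151594,
       -0.00073071,  0.00026698]), 'joint_torque': array([ 1.01475653e-04, -4.92572021e+01, -4.05946244e-01, -3.13399494e+01,
       -6.44566328e-02,  3.94958979e-02,  6.88272530e-05]), 'position': array([ 0.23896173, -0.60397084,  0.22160619]), 'tool_rot': array([-3.08439111e+00, -5.88186652e-01,  6.30878441e-04]), 'ft_force': array([-0.05944811, -0.19189562,  0.31570058]), 'torque': array([-0.02744455, -0.01910044,  0.04255229]), 'grip_force': 0.0, 'grip_width': 0.9988435501707535}
```

View pics/top1.png

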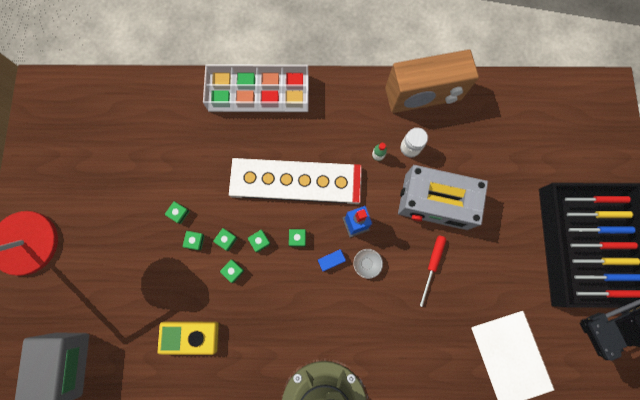

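View pics/side1.png

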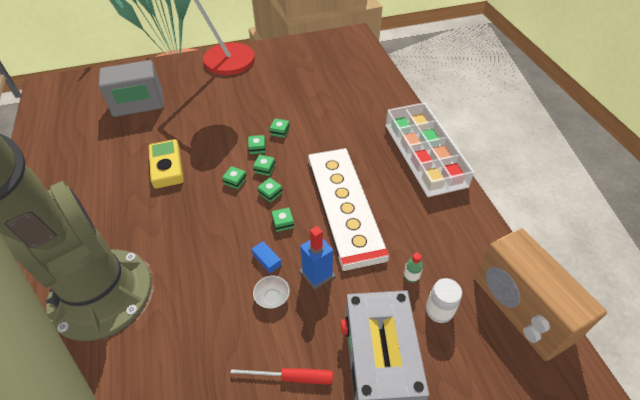

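The top view shows six green packs around (176–297, 212–271), the shelf at (295,180) with its red stripe on the right, the stand and rod at (358,218), and the unit at (444,197). The glue, can, dish, box and screwdriver are around these. Next I'll measure the poses.

```bash
cat > meas.py <<'E'
from h import *
def rect(pts):
    (c,s,a)=cv2.minAreaRect((pts[:,:2]*1000).astype(np.float32)); return np.round(c,1),np.round(s,1),round(a,1)
def packs(d,h=None,zr=(0.015,0.075)):
    W=cloud(d); hsv=cv2.cvtColor(d['image'],cv2.COLOR_RGB2HSV)
    g=(cv2.inRange(hsv,(40,90,50),(85,255,255))>0)&(W[...,2]>zr[0])&(W[...,2]<zr[1])
    g&=(W[...,0]<0.72)
    m=cv2.morphologyEx(g.astype(np.uint8),cv2.MORPH_CLOSE,np.ones((5,5)))
    n,l,st,_=cv2.connectedComponentsWithStats(m)
    out=[]
    for i in range(1,n):
        if st[i,4]<60: continue
        z=np.nanmedian(W[...,2][(l==i)])
        k=(l==i)&(abs(W[...,2]-z)<0.006)
        p=W[k]; out.append((*rect(p),round(z*1000,1),st[i,4]))
    return out
E
python3 - <<'E'
from meas import *
import pickle
for n in ('top','side'):
    d=pickle.load(open(n+'1.pkl','rb')); W=cloud(d); hsv=cv2.cvtColor(d['image'],cv2.COLOR_RGB2HSV)
    print(n)
    for p in packs(d): print(*p)
    X,Y,Z=W[...,0],W[...,1],W[...,2]
    sh=(abs(Z-.025)<.008)&(hsv[...,1]<40)&(hsv[...,2]>150)&(X>.4)
    nn,l,st,_=cv2.connectedComponentsWithStats(sh.astype(np.uint8)); i=1+np.argmax(st[1:,4]); m=l==i
    print('white',rect(W[m]),np.median(Z[m]))
    br=(abs(Z-.025)<.008)&(cv2.inRange(hsv,(12,90,80),(32,255,255))>0)
    nn,l,st,c=cv2.connectedComponentsWithStats(br.astype(np.uint8))
    for i in range(1,nn):
        if 25<st[i,4]<400: print('disc',np.round(onplane(d,*c[i],.025)*1000,1),st[i,4])
    re=(Z>.11)&(Z<.19)&((hsv[...,0]<8)|(hsv[...,0]>172))&(hsv[...,1]>150)&(X<.7)&(X>.3)
    print('handle top',rect(W[re&(Z>np.nanmax(Z[re])-.008)]),np.nanmax(Z[re]),re.sum())
    bl=(abs(Z-.105)<.006)&(cv2.inRange(hsv,(100,120,50),(130,255,255))>0)
    print('stand',rect(W[bl]),bl.sum())
    u=(abs(Z-.100)<.006)&(Y<-.1)&(X>.35)&(X<.75)
    nn,l,st,_=cv2.connectedComponentsWithStats(u.astype(np.uint8)); i=1+np.argmax(st[1:,4]); m=l==i
    print('unit',rect(W[m]),np.median(Z[m]),m.sum())
    ye=(Z>.08)&(Z<.103)&(cv2.inRange(hsv,(22,120,80),(34,255,255))>0)&(X<.8)
    print('lips',rect(W[ye]),ye.sum())
E
```

```text
top
[ 675.7 -153.9] [31.3 18.8] 64.9 57.4 60
[506.6 415.5] [46.6 45.6] 57.8 30.2 259
[430.9 275.2] [47.1 45.7] 56.2 30.2 265
[436.1  76.1] [44.5 41.6] 0.5 30.2 255
[427.7 364.2] [47.  46.4] 78.0 30.2 264
[427.5 181.7] [45.  45.8] 32.2 30.2 262
[344.6 252.3] [46.  45.7] 48.5 30.3 267
[169.5 400.1] [55.6 49.7] 0.7 36.9 428
[ 99.7 628.6] [ 5.9 95.5] 89.8 64.1 237
white (array([601.8,  94.4]), array([349.9, 110.5]), 87.1) 0.02551618449667751
disc [ 840.9 -204.    25. ] 72
disc [ 840.4 -329.7   25. ] 35
disc [607.1 212.4  25. ] 102
disc [604.5 160.3  25. ] 100
disc [602.2 108.6  25. ] 99
disc [599.2  56.3  25. ] 101
disc [596.5   4.6  25. ] 104
disc [594.1 -47.4  25. ] 101
disc [171.4 287.5  25. ] 73
handle top (array([477.9, -88.6]), array([16.8, 18.8]), 17.5) 0.17041119045520883 94
stand (array([479.3, -89.1]), array([49.6, 50.8]), 19.5) 222
unit (array([ 544.7, -319.6]), array([201. , 121.8]), 77.4) 0.10037642641425767 2971
lips (array([ 543.6, -320.9]), array([93.5, 47.7]), 77.2) 452
side
[ 99.7 627.2] [94.7 10.4] 0.1 65.6 185
[503.6 414.1] [49.8 48.3] 58.7 29.8 222
[429.3 314.6] [143.6  58.4] 89.8 30.1 463
[168.7 401.7] [47.7 58.7] 87.4 37.4 235
[342.5 250.4] [47.4 47.1] 49.9 30.2 249
[425.3 179.5] [49.  48.5] 33.8 30.1 270
[435.1  73.8] [49.4 45.5] 89.1 30.4 277
white (array([600.3,  94.3]), array([351.4, 110.9]), 87.1) 0.0258866731515216
disc [177.  302.6  25. ] 188
disc [608.  214.9  25. ] 75
disc [605.5 162.6  25. ] 86
disc [602.8 110.6  25. ] 95
disc [599.8  58.6  25. ] 102
disc [597.5   6.4  25. ] 110
disc [594.9 -45.4  25. ] 125
disc [ 829.4 -285.2   25. ] 229
disc [ 866.  -401.1   25. ] 127
handle top (array([477.7, -91.3]), array([20. , 21.4]), 26.5) 0.16995270259485962 232
stand (array([478.3, -90.3]), array([52. , 51.4]), 19.2) 292
unit (array([ 543.2, -320.2]), array([201.9, 121. ]), 77.3) 0.10061343944094385 6099
lips (array([ 544. , -319.1]), array([94.1, 46.4]), 77.3) 894
```

```bash
cat >> h.py <<'E'
def yaw(s): 
    x=R.from_rotvec(s['tool_rot']).as_matrix()[:,0]; return np.degrees(np.arctan2(x[1],x[0]))
def go(x,y,z,yw,s=None):
    """shift (mm, tool axes) and rotvec (deg) from measured pose to TCP x,y,z mm, tool down, tool-x at world yaw yw (mod 180)"""
    s=s or ctrl.get_state(); Rc=R.from_rotvec(s['tool_rot'])
    c=yaw(s); yw=c+(yw-c+90)%180-90
    Rt=R.from_euler('z',yw,degrees=True)*R.from_euler('x',180,degrees=True)
    t=Rc.inv().apply(np.array([x,y,z])-s['position']*1000)
    print('go',np.round(t,1),np.round((Rc.inv()*Rt).as_rotvec(degrees=True),1),'yaw',round(c,1),'->',round(yw,1))
def st():
    s=ctrl.get_state(); print('t',s['time'],'pos',np.round(s['position']*1000,1),'yaw',round(yaw(s),1),'F',np.round(s['ft_force'],1),'w',round(s['grip_width']*87,1),'gf',round(s['grip_force'],1),'q',np.round(s['joint_positions'],2))
E
python3 -c "
from h import *
st(); go(477.8,-90,221,19.5)"
```

```text
t 0.1 pos [ 239.  -604.   221.6] yaw 21.6 F [-0.1 -0.2  0.3] w 86.9 gf 0.0 q [ 1.21  0.32 -0.07  1.45  0.02  1.37 -0.06]
go [ 411.2 -390.     1.2] [-0.1  0.   2.1] yaw 21.6 -> 19.5
```

```bash
python3 -m jog '[[[34,-32,0,0,0,0,50],[75,-71,0,0,0,0,50],[110,-104,0,0,0,1,50],[145,-137,0,0,0,1,50],[180,-170,0,0,0,1,50],[215,-204,0,0,0,2,50],[250,-237,0,0,0,2,50],[285,-270,0,0,0,2,50],[320,-303,0,0,0,2,50],[355,-336,0,0,0,2,50]]]'; python3 -c "
from h import *
st(); go(477.8,-90,221,19.5)"
```

```text
time: 1.1
position: [0.4458, -0.1595, 0.2224]
tool_rot: [3.095, 0.534, -0.0]
ft_force: [1.0, -0.3, 0.0]
grip_width: 0.575
grip_force: 0.0
t 1.1 pos [ 445.8 -159.5  222.4] yaw 19.6 F [ 1.  -0.3  0. ] w 50.0 gf 0.0 q [ 0.77 -0.04 -0.47  1.86 -0.02  1.32 -0.92]
go [ 53.4 -54.7   1.3] [0.  0.  0.1] yaw 19.6 -> 19.5
```

```bash
python3 -m jog '[[[34,-32,0,0,0,0,50],[50,-48,0,0,0,0,50],[56,-54,0,0,0,0,50],[56,-54,0,0,0,0,50],[56,-54,0,0,0,0,50]]]'; python3 - <<'E'
from h import *
st(); go(477.8,-90,116,19.5)
d=cap('wrist'); save(d,'w1.png'); W=cloud(d); hsv=cv2.cvtColor(d['image'],cv2.COLOR_RGB2HSV)
Z=W[...,2]
from meas import rect
re=(Z>.15)&(Z<.19)&((hsv[...,0]<8)|(hsv[...,0]>172))&(hsv[...,1]>150)
print(re.sum(), rect(W[re&(Z>.16)]) if re.any() else '', np.nanmax(Z[re]) if re.any() else '')
E
```

```text
time: 1.6
position: [0.4796, -0.0936, 0.2222]
tool_rot: [3.096, 0.531, -0.002]
ft_force: [0.5, -0.7, 0.6]
grip_width: 0.576
grip_force: 0.0
t 1.6 pos [479.6 -93.6 222.2] yaw 19.5 F [ 0.5 -0.7  0.6] w 50.1 gf 0.0 q [ 0.69 -0.   -0.55  1.82 -0.    1.32 -1.09]
go [ -0.3  -4.  106.2] [ 0.   0.1 -0. ] yaw 19.5 -> 19.5
620 (array([480.2, -89.3]), array([19.2, 19.4]), 19.4) 0.16844113677280223
```

```bash
python3 -m jog '[[[1,-4,20,0,0,0,50],[1,-4,50,0,0,0,50],[1,-4,80,0,0,0,50],[1,-4,98,0,0,0,50],[1,-4,104,0,0,0,50],[1,-4,104,0,0,0,50],[1,-4,104,0,0,0,10],[1,-4,104,0,0,0,10],[1,-4,104,0,0,0,10],[1,-4,104,0,0,0,10]]]' 40; python3 -m jog '[[[0,0,0,0,0,0,10],[0,0,0,0,0,0,10],[0,0,0,0,0,0,10]]]'
python3 -m jog '[[[0,0,-10,0,0,0,10],[0,0,-40,0,0,0,10],[0,0,-70,0,0,0,10],[0,0,-100,0,0,0,10],[0,0,-115,0,0,0,10],[0,0,-120,0,0,0,10],[0,0,-120,0,0,0,10],[0,0,-120,0,0,0,10]]]'; python3 -c "
from h import *
st()
for n in ('side','top'):
  d=cap(n); save(d,n+'2.png')"
```

```text
time: 2.65
position: [0.4803, -0.0877, 0.1192]
tool_rot: [3.095, 0.534, 0.002]
ft_force: [0.1, 0.0, -0.1]
grip_width: 0.297
grip_force: 0.0
time: 2.95
position: [0.4802, -0.0878, 0.119]
tool_rot: [3.095, 0.534, 0.001]
ft_force: [-0.1, -0.0, 2.4]
grip_width: 0.229
grip_force: 40.0
time: 3.75
position: [0.4791, -0.0875, 0.2375]
tool_rot: [-3.095, -0.534, 0.003]
ft_force: [0.2, 0.1, -0.9]
grip_width: 0.228
grip_force: 40.0
t 3.75 pos [479.1 -87.5 237.5] yaw 19.6 F [ 0.2  0.1 -0.9] w 19.9 gf 40.0 q [ 0.69 -0.01 -0.56  1.8  -0.01  1.35 -1.09]
```

View pics/side2.png

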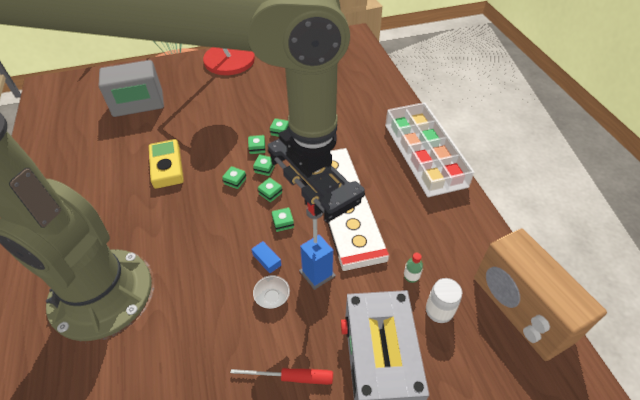

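```bash
python3 -c "
from h import *
go(544,-320,236,-12.7)"
```

```text
go [-16.8 240.8   0.9] [-0.1  0.1 32.3] yaw 19.6 -> -12.7
```

```bash
python3 -m jog '[[[-2,20,0,0,0,3,10],[-4,50,0,0,0,7,10],[-6,85,0,0,0,11,10],[-8,120,0,0,0,16,10],[-10,155,0,0,0,20,10],[-12,190,0,0,0,25,10],[-15,220,0,0,0,29,10],[-17,236,0,0,0,32,10],[-17,241,0,0,0,32.3,10],[-17,241,0,0,0,32.3,10]]]'; python3 -m jog '[[[0,0,0,0,0,0,10],[0,0,0,0,0,0,10]]]'; python3 -c "
from h import *
st(); go(544,-320,236,-12.7)
for n in ('side','top'):
  d=cap(n); save(d,n+'3.png')
  import pickle; pickle.dump(d,open(n+'3.pkl','wb'))
  s=ctrl.get_state()['position']; f=K(d)
  for z in (0,50,85,114):
    p,_=cv2.projectPoints(np.array([s-[0,0,z/1000]]),d['rvec'],d['tvec'],np.array([[f,0,d['cx']],[0,f,d['cy']],[0,0,1]]),None); print(n,z,p.ravel())
im=cv2.imread('pics/side3.png')[180:400,280:460]; cv2.imwrite('pics/c3.png',cv2.resize(im,None,fx=4,fy=4)[:600*2][:, :720][:600*1+280][280:])
"
```

```text
time: 4.85
position: [0.5442, -0.3212, 0.2373]
tool_rot: [-3.121, 0.349, 0.003]
ft_force: [0.1, 1.4, -0.7]
grip_width: 0.223
grip_force: 40.0
time: 5.05
position: [0.5449, -0.3189, 0.2387]
tool_rot: [-3.122, 0.344, -0.0]
ft_force: [-0.2, -0.4, -1.1]
grip_width: 0.225
grip_force: 40.0
t 5.05 pos [ 544.9 -318.9  238.7] yaw -12.6 F [-0.2 -0.4 -1.1] w 19.6 gf 40.0 q [ 0.79  0.3  -0.38  1.47  0.11  1.4  -1.38]
go [-0.6  1.2  2.7] [-0.  -0.   0.1] yaw -12.6 -> -12.7
side 0 [393.67287559 304.86493298]
side 50 [390.26873513 318.71003084]
side 85 [388.08324086 327.59873046]
side 114 [386.38224937 334.51689199]
top 0 [465.01106182 179.89693262]
top 50 [457.53077133 185.19061405]
top 85 [452.72693791 188.5902098 ]
top 114 [448.9873055  191.23668759]
```

View pics/c3.png

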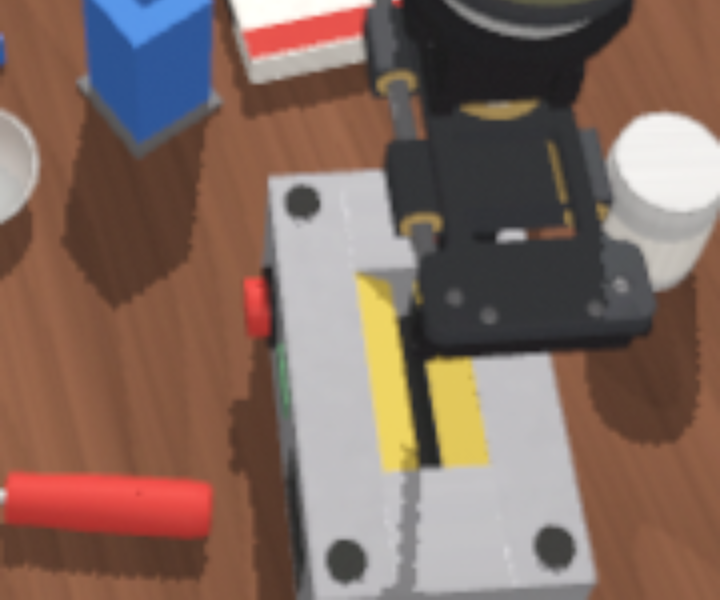

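The crop from the side camera shows the gripper over the slot, with the rod hidden behind it. I'll check the rod's offset in the wrist view.

```bash
python3 -c "
from h import *
d=cap('wrist'); save(d,'w3.png')
s=ctrl.get_state()['position']; f=K(d)
for z in (0,14,85,114):
    p,_=cv2.projectPoints(np.array([s-[0,0,z/1000]]),d['rvec'],d['tvec'],np.array([[f,0,d['cx']],[0,f,d['cy']],[0,0,1]]),None); print(z,p.ravel())
"
```

```text
0 [320.33340387 249.4874185 ]
14 [320.35506846 240.06018055]
85 [320.43098096 207.02723031]
114 [320.45178852 197.97292433]
```

View pics/w3.png

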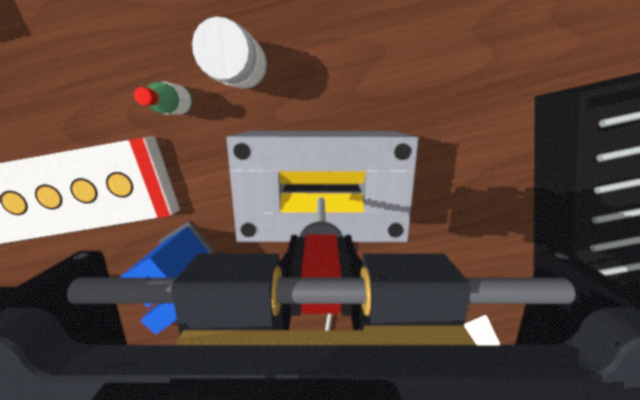

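The wrist view shows the rod tip at (321,198), as predicted, so the rod is straight in the grip. The slot's lips span columns 279–365 and rows 171–212.

```bash
python3 -c "
from h import *
d=cap('wrist'); W=cloud(d); hsv=cv2.cvtColor(d['image'],cv2.COLOR_RGB2HSV)
c=np.array([onplane(d,u,v,.1) for u,v in ((279,171),(365,171),(366,212),(279,212))])*1000; print(c.round(1),c.mean(0))
from meas import rect
u=(abs(W[...,2]-.1)<.006)&(hsv[...,1]<60)&(W[...,1]<-.2); print(rect(W[u]))
go(544,-320,218,-12.7)"
```

```text
[[ 577.1 -280.8  100. ]
 [ 556.7 -372.1  100. ]
 [ 509.8 -365.1  100. ]
 [ 531.4 -268.4  100. ]] [ 543.73994715 -321.58645674  100.        ]
(array([ 544.9, -320.7]), array([200.8, 119.9]), 77.3)
go [-0.7  0.4 20.9] [ 0.  -0.   0.1] yaw -12.6 -> -12.7
```

```bash
python3 -m jog '[[[-0.7,0.5,15,0,0,0,10],[-0.7,0.5,30,0,0,0,10],[-0.7,0.5,45,0,0,0,10],[-0.7,0.5,55,0,0,0,10],[-0.7,0.5,62,0,0,0,10],[-0.7,0.5,66,0,0,0,10],[-0.7,0.5,66,0,0,0,10]]]'; python3 -m jog '[[[0,28,0,0,0,0,10],[0,28,0,0,0,0,10],[0,28,0,0,0,0,10]]]';python3 -m jog '[[[0,0,4,0,0,0,10],[0,0,8,0,0,0,10],[0,0,11,0,0,0,10],[0,0,13,0,0,0,10],[0,0,13,0,0,0,10]]]'; python3 -c "
from h import *
st()"
```

```text
time: 5.95
position: [0.5435, -0.3206, 0.1718]
tool_rot: [-3.122, 0.348, 0.002]
ft_force: [1.3, -0.3, -0.7]
grip_width: 0.226
grip_force: 40.0
time: 6.25
position: [0.5373, -0.349, 0.1729]
tool_rot: [3.122, -0.351, 0.0]
ft_force: [-0.7, 0.3, -0.1]
grip_width: 0.228
grip_force: 40.0
time: 6.75
position: [0.5377, -0.3476, 0.1591]
tool_rot: [-3.122, 0.347, 0.001]
ft_force: [-0.6, -0.2, -1.3]
grip_width: 0.226
grip_force: 40.0
t 6.75 pos [ 537.7 -347.6  159.1] yaw -12.7 F [-0.6 -0.2 -1.3] w 19.6 gf 40.0 q [ 0.82  0.36 -0.36  1.55  0.13  1.26 -1.35]
```

```bash
for i in 1; do python3 -m jog '[[[0,0,1.5,0,0,0,10],[0,0,1.5,0,0,0,10]]]' | egrep 'posi|ft_'; python3 -m jog '[[[0,0,1.5,0,0,0,10],[0,0,1.5,0,0,0,10]]]' | egrep 'posi|ft_'; done
```

```text
position: [0.5379, -0.3479, 0.1587]
ft_force: [-0.6, 0.6, 2.2]
position: [0.538, -0.3479, 0.1583]
ft_force: [-3.0, 2.9, 7.2]
```

```bash
python3 -m jog '[[[0,-2,-1,0,0,0,10],[0,-4,-1,0,0,0,10],[0,-4,-1,0,0,0,10]]]' | egrep 'posi|ft_'; for i in 1 ; do python3 -m jog '[[[0,-2,0,0,0,0,10],[0,-4,0,0,0,0,10],[0,-4,0,0,0,0,10]]]' | egrep 'posi|ft_'; python3 -m jog '[[[0,-2,0,0,0,0,10],[0,-4,0,0,0,0,10],[0,-4,0,0,0,0,10]]]' | egrep 'posi|ft_';python3 -m jog '[[[0,-2,0,0,0,0,10],[0,-4,0,0,0,0,10],[0,-4,0,0,0,0,10]]]' | egrep 'posi|ft_'; done
```

```text
position: [0.5387, -0.3456, 0.1585]
ft_force: [-0.9, -1.7, 5.7]
position: [0.5397, -0.3416, 0.1585]
ft_force: [-1.3, -3.6, 5.0]
position: [0.5407, -0.3376, 0.1584]
ft_force: [-1.2, -2.8, 5.7]
position: [0.5416, -0.3338, 0.1584]
ft_force: [-0.4, -2.7, 5.0]
```

```bash
for i in 1 ; do python3 -m jog '[[[0,-2,0,0,0,0,10],[0,-4,0,0,0,0,10],[0,-4,0,0,0,0,10]]]' | egrep 'posi|ft_'; python3 -m jog '[[[0,-2,0,0,0,0,10],[0,-4,0,0,0,0,10],[0,-4,0,0,0,0,10]]]' | egrep 'posi|ft_';python3 -m jog '[[[0,-2,0,0,0,0,10],[0,-4,0,0,0,0,10],[0,-4,0,0,0,0,10]]]' | egrep 'posi|ft_'; done
```

```text
position: [0.5425, -0.3298, 0.1584]
ft_force: [-1.5, -3.0, 4.8]
position: [0.5434, -0.3259, 0.1585]
ft_force: [-0.6, -3.2, 5.7]
position: [0.5442, -0.3221, 0.1584]
ft_force: [-1.0, -3.1, 5.8]
```

```bash
for i in 1 ; do python3 -m jog '[[[0,-2,0,0,0,0,10],[0,-4,0,0,0,0,10],[0,-4,0,0,0,0,10]]]' | egrep 'posi|ft_'; python3 -m jog '[[[0,-2,0,0,0,0,10],[0,-4,0,0,0,0,10],[0,-4,0,0,0,0,10]]]' | egrep 'posi|ft_';python3 -m jog '[[[0,-2,0,0,0,0,10],[0,-4,0,0,0,0,10],[0,-4,0,0,0,0,10]]]' | egrep 'posi|ft_'; done
```

```text
position: [0.5451, -0.3182, 0.1584]
ft_force: [-0.3, -4.0, 5.0]
position: [0.546, -0.3143, 0.1584]
ft_force: [-1.0, -2.9, 5.6]
position: [0.5468, -0.3105, 0.1584]
ft_force: [-0.9, -3.1, 5.3]
```

```bash
for i in 1 ; do python3 -m jog '[[[0,-2,0,0,0,0,10],[0,-4,0,0,0,0,10],[0,-4,0,0,0,0,10]]]' | egrep 'posi|ft_'; python3 -m jog '[[[0,-2,0,0,0,0,10],[0,-4,0,0,0,0,10],[0,-4,0,0,0,0,10]]]' | egrep 'posi|ft_';python3 -m jog '[[[0,-2,0,0,0,0,10],[0,-4,0,0,0,0,10],[0,-4,0,0,0,0,10]]]' | egrep 'posi|ft_'; done
```

```text
position: [0.5477, -0.3066, 0.1584]
ft_force: [-1.2, -3.8, 6.0]
position: [0.5486, -0.3026, 0.1584]
ft_force: [-1.1, -2.2, 5.3]
position: [0.5492, -0.2952, 0.1564]
ft_force: [0.7, 1.6, -1.8]
```

```bash
python3 -m jog '[[[0,0,2,0,0,0,10],[0,0,4,0,0,0,10],[0,0,6,0,0,0,10],[0,0,6,0,0,0,10]]]' | egrep 'posi|ft_'; python3 -m jog '[[[0,0,2,0,0,0,10],[0,0,4,0,0,0,10],[0,0,4,0,0,0,10]]]' | egrep 'posi|ft_'
```

```text
position: [0.5489, -0.2969, 0.1508]
ft_force: [1.2, 0.4, -1.3]
position: [0.5494, -0.297, 0.1479]
ft_force: [-0.6, 1.2, 0.7]
```

```bash
python3 -m jog '[[[0,0,3,0,0,0,10],[0,0,6,0,0,0,10],[0,0,9,0,0,0,10],[0,0,11,0,0,0,10],[0,0,11,0,0,0,10]]]' | egrep 'posi|ft_'; python3 -m jog '[[[0,0,1.5,0,0,0,10],[0,0,3,0,0,0,10],[0,0,3,0,0,0,10],[0,0,3,0,0,0,10]]]' | egrep 'posi|ft_'
```

```text
position: [0.5494, -0.297, 0.1364]
ft_force: [-0.4, 1.5, 4.5]
position: [0.5497, -0.2971, 0.136]
ft_force: [-2.7, 3.8, 15.8]
```

```bash
python3 -m jog '[[[0,0,1.5,0,0,0,10],[0,0,3,0,0,0,10],[0,0,3,0,0,0,10],[0,0,3,0,0,0,10]]]' | egrep 'posi|ft_'
```

```text
position: [0.5508, -0.2973, 0.1356]
ft_force: [-4.4, 5.2, 24.2]
```

```bash
python3 -m jog '[[[0,0,-8,0,0,0,10],[0,0,-20,0,0,0,10],[0,0,-40,0,0,0,10],[0,0,-65,0,0,0,10],[0,0,-90,0,0,0,10],[0,0,-105,0,0,0,10],[0,0,-110,0,0,0,10],[0,0,-110,0,0,0,10]]]' | egrep 'posi|ft_'; python3 -c "
from h import *
st()
d=cap('wrist'); save(d,'w4.png'); W=cloud(d);hsv=cv2.cvtColor(d['image'],cv2.COLOR_RGB2HSV)
s=ctrl.get_state()['position']; f=K(d)
for z in (14,85,114):
    p,_=cv2.projectPoints(np.array([s-[0,0,z/1000]]),d['rvec'],d['tvec'],np.array([[f,0,d['cx']],[0,f,d['cy']],[0,0,1]]),None); print(z,p.ravel())
for n in ('side','top'):
    d=cap(n);W=cloud(d);hsv=cv2.cvtColor(d['image'],cv2.COLOR_RGB2HSV)
    m=(cv2.inRange(hsv,(40,90,50),(85,255,255))>0)&(W[...,2]>.09)&(W[...,2]<.14)&(W[...,1]<-.15)
    print(n,m.sum(),np.median(W[m],0) if m.any() else 0)
go(479.3,-89.7,240,19.5)"
```

```text
position: [0.549, -0.2978, 0.2405]
ft_force: [0.1, -0.1, -0.4]
t 13.85 pos [ 549.  -297.8  240.5] yaw -12.7 F [ 0.1 -0.1 -0.4] w 20.0 gf 40.0 q [ 0.77  0.28 -0.39  1.48  0.11  1.4  -1.42]
14 [319.67875044 240.04462464]
85 [319.89548264 207.12032987]
114 [319.95499313 198.07995376]
side 157 [ 0.51256375 -0.26096199  0.11626851]
top 87 [ 0.51211963 -0.25549422  0.11663071]
go [-113.  -187.2   -0.7] [ -0.1   0.1 -32.2] yaw -12.7 -> 19.5
```

View pics/w4.png

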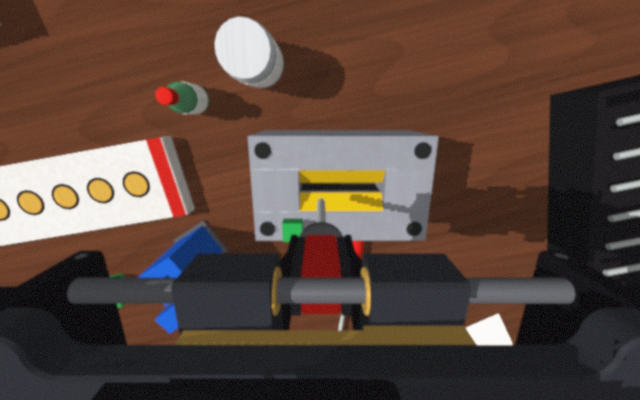

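The green flag is up at (292,231), and its top measures 116 mm, so the reset is fully home. The rod is still straight. Next I'll take it back to the stand.

```bash
python3 -m jog '[[[-10,-17,-2,0,0,-3,10],[-28,-47,-4,0,0,-8,10],[-46,-77,-4,0,0,-13,10],[-65,-107,-4,0,0,-18,10],[-83,-137,-4,0,0,-23,10],[-100,-165,-4,0,0,-28,10],[-110,-182,-4,0,0,-31,10],[-113,-187,-4,0,0,-32.2,10],[-113,-187,-4,0,0,-32.2,10],[-113,-187,-4,0,0,-32.2,10]]]'|egrep 'posi'; python3 -c "
from h import *
st(); 
from meas import rect
d=cap('wrist'); save(d,'w5.png'); W=cloud(d);hsv=cv2.cvtColor(d['image'],cv2.COLOR_RGB2HSV)
bl=(abs(W[...,2]-.105)<.006)&(cv2.inRange(hsv,(100,120,50),(130,255,255))>0); print('stand',rect(W[bl]),bl.sum())
s=ctrl.get_state()['position']; f=K(d)
for z in (14,85,114):
    p,_=cv2.projectPoints(np.array([s-[0,0,z/1000]]),d['rvec'],d['tvec'],np.array([[f,0,d['cx']],[0,f,d['cy']],[0,0,1]]),None); print(z,p.ravel())
p,_=cv2.projectPoints(np.array([[.4793,-.0894,.105]]),d['rvec'],d['tvec'],np.array([[f,0,d['cx']],[0,f,d['cy']],[0,0,1]]),None); print(p.ravel())
cv2.imwrite('pics/c5.png',cv2.resize(cv2.imread('pics/w5.png')[130:250,260:400],None,fx=5,fy=5))
go(479.4,-89.3,240,19.5)"
```

```text
position: [0.4803, -0.0918, 0.2443]
t 15.0 pos [480.3 -91.8 244.3] yaw 19.3 F [ 0.5 -0.  -0.4] w 19.5 gf 40.0 q [ 0.7  -0.01 -0.55  1.79 -0.01  1.37 -1.09]
stand (array([479.7, -89.4]), array([50.2, 49.8]), 19.4) 1724
14 [320.08050564 239.76094355]
85 [320.19133094 206.76118286]
114 [320.22170687 197.71633301]
[317.84765627 191.22035866]
go [ 0.  -2.7  4.3] [ 0.   0.  -0.2] yaw 19.3 -> 19.5
```

View pics/c5.png

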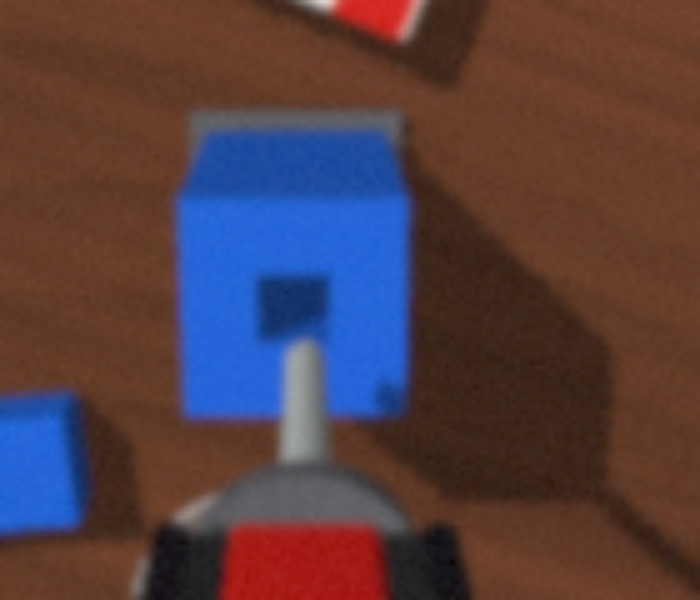

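The hole (crop 294,307) and the tip (304,345) agree with the computed 2.5 mm shift. Lowering the rod now.

```bash
python3 -m jog '[[[0,-2.5,5,0,0,0,10],[0,-2.5,12,0,0,0,10],[0,-2.5,20,0,0,0,10],[0,-2.5,30,0,0,0,10],[0,-2.5,40,0,0,0,10],[0,-2.5,40,0,0,0,10]]]'|egrep 'posi|ft'; python3 -m jog '[[[0,0,20,0,0,0,10],[0,0,40,0,0,0,10],[0,0,60,0,0,0,10],[0,0,72,0,0,0,10],[0,0,80,0,0,0,10],[0,0,83,0,0,0,10],[0,0,83,0,0,0,10]]]'|egrep 'posi|ft'
```

```text
position: [0.478, -0.0875, 0.2025]
ft_force: [0.4, 1.0, 0.3]
position: [0.4794, -0.0877, 0.1217]
ft_force: [0.1, -0.1, -0.6]
```

```bash
python3 -m jog '[[[0,0,2,0,0,0,10],[0,0,2.5,0,0,0,10],[0,0,2.5,0,0,0,10]]]'|egrep 'posi|ft';  python3 -m jog '[[[0,0,0,0,0,0,40],[0,0,0,0,0,0,40],[0,0,0,0,0,0,40],[0,0,0,0,0,0,40],[0,0,-20,0,0,0,40],[0,0,-50,0,0,0,50],[0,0,-90,0,0,0,60],[0,0,-120,0,0,0,60],[0,0,-120,0,0,0,60]]]'|egrep 'posi|ft|wid'; python3 -c "
from meas import *
import pickle
st()
d=cap('wrist'); W=cloud(d); hsv=cv2.cvtColor(d['image'],cv2.COLOR_RGB2HSV); Z=W[...,2]
re=(Z>.15)&(Z<.19)&((hsv[...,0]<8)|(hsv[...,0]>172))&(hsv[...,1]>150)
print('handle',rect(W[re&(Z>.16)]),np.nanmax(Z[re]))
for n in ('top','side'):
  d=cap(n); pickle.dump(d,open(n+'6.pkl','wb'))
  for p in packs(d): print(*p)
"
```

```text
position: [0.4794, -0.0877, 0.1194]
ft_force: [0.4, 0.2, -0.4]
position: [0.4819, -0.088, 0.2437]
ft_force: [-0.0, -0.1, 0.5]
grip_width: 0.667
t 17.55 pos [481.9 -88.  243.7] yaw 19.5 F [-0.  -0.1  0.5] w 58.1 gf 0.0 q [ 0.7  -0.02 -0.56  1.79 -0.01  1.36 -1.09]
handle (array([478.5, -88. ]), array([19.5, 19.3]), 19.4) 0.16898573448065982
[506.8 416. ] [47.1 45.7] 57.5 30.2 260
[431.4 275.6] [46.2 45.8] 55.9 30.1 264
[436.3  76.1] [44.5 41.6] 0.7 30.1 256
[427.8 364.7] [47.5 45.9] 79.0 30.0 263
[427.4 181.6] [44.5 45.7] 31.1 30.0 260
[345.1 252. ] [45.2 45. ] 47.0 30.0 265
[169.5 400.3] [55.6 48.9] 0.2 36.8 428
[ 99.4 628.3] [ 6.  96.6] 89.8 64.4 226
[ 99.6 628.3] [94.6 15.4] 1.5 64.6 184
[504.7 413.9] [49.8 45.7] 58.4 30.3 189
[425.1 315.8] [148.3  49.6] 89.6 29.8 435
[168.6 401. ] [57.3 48.8] 0.7 37.1 234
[342.9 251.5] [47.2 48.9] 47.8 30.1 264
[424.9 182. ] [47.5 49.6] 31.6 29.8 267
[435.4  73.7] [46.7 45.7] 89.1 30.0 293
```

```bash
cat > pk.py <<'E'
from meas import *
def look(x,y):
    """wrist view: the pack nearest x,y ; prints pose and go to grasp"""
    d=cap('wrist'); st()
    L=[p for p in packs(d,zr=(0.02,0.04)) if p[4]>400]
    for p in L: print('wrist',*p)
    t=[p for p in packs(cap('top')) if p[0][0]>250]
    for p in t: print('top',*p)
    if L:
        p=min(L,key=lambda p:np.hypot(*(p[0]-[x,y]))); c=yaw(ctrl.get_state()); return p[0],c+(p[2]-c+45)%90-45
disc=lambda i:(594.5+2.6*(i-1),-46.4+52*(i-1))
E
python3 -c "
from h import *
go(436,75,140,90)"
```

```text
go [  14.1 -167.6   98.3] [ -0.1   0.  -70.5] yaw 19.5 -> 90.0
```

```bash
python3 -m jog '[[[2,-20,0,0,0,-7,64],[4,-45,5,0,0,-15,64],[6,-70,15,0,0,-23,64],[8,-95,30,0,0,-31,64],[10,-120,50,0,0,-39,64],[12,-145,75,0,0,-47,64],[14,-160,90,0,0,-55,64],[14,-168,98,0,0,-63,64],[14,-168,98,0,0,-70.5,64],[14,-168,98,0,0,-70.5,64]]]'|egrep posi; python3 -m jog '[[[0,0,0,0,0,0,64],[0,0,0,0,0,0,64]]]'|egrep posi; python3 -c "
from pk import *
c,a=look(436,75); go(*c,7,a)"
```

```text
position: [0.4348, 0.0755, 0.1393]
position: [0.4362, 0.0751, 0.1407]
t 18.95 pos [436.3  75.1 140.9] yaw 89.9 F [ 0.2 -0.  -1. ] w 63.9 gf 0.0 q [ 0.5  -0.05 -0.71  2.02 -0.03  1.15 -0.19]
wrist [344.3 234.9] [56. 27.] 0.8 30.6 1432
wrist [427.5 181.5] [46. 46.] 32.2 30.8 2386
wrist [437.1  76. ] [45.4 46. ] 89.6 30.7 1743
top [ 677.2 -154.2] [30.1 16.2] 67.2 57.8 61
top [506.4 415.3] [46.2 45.7] 57.2 30.3 260
top [431.5 275.8] [45.8 45.8] 55.8 30.1 265
top [427.9 363.7] [46.9 45.9] 80.4 30.3 263
top [421.5 193.8] [46.9 25.4] 16.3 30.3 123
top [344.9 251.7] [45.2 45. ] 46.9 30.4 268
go [  0.9   0.7 134. ] [-0.   0.   0.3] yaw 89.9 -> 89.6
```

```bash
python3 -m jog '[[[1,0.7,30,0,0,0,64],[1,0.7,70,0,0,0,64],[1,0.7,105,0,0,0,64],[1,0.7,125,0,0,0,64],[1,0.7,134,0,0,0,64],[1,0.7,134,0,0,0,64],[1,0.7,134,0,0,0,36],[1,0.7,134,0,0,0,36],[1,0.7,134,0,0,0,36],[1,0.7,134,0,0,0,36]]]' 30|egrep 'posi|ft|wid|_force'; python3 -m jog '[[[0,0,0,0,0,0,36],[0,0,-20,0,0,0,36],[0,0,-50,0,0,0,36],[0,0,-80,0,0,0,36],[0,0,-90,0,0,0,36],[0,0,-90,0,0,0,36]]]'|egrep 'posi|wid|_force'; python3 -c "
from pk import *
st(); go(*disc(1),80,87.1)"
```

```text
position: [0.4379, 0.0763, 0.008]
ft_force: [-1.2, -0.1, 5.4]
grip_width: 0.527
grip_force: 30.0
position: [0.4382, 0.0762, 0.0981]
ft_force: [-0.1, 0.1, -2.4]
grip_width: 0.524
grip_force: 30.0
t 20.6 pos [438.2  76.2  98.1] yaw 90.0 F [-0.1  0.1 -2.4] w 45.6 gf 30.0 q [ 0.51  0.02 -0.74  2.07  0.01  1.06 -0.24]
go [-122.5  156.3   18.8] [0.2 0.  2.9] yaw 90.0 -> 87.1
```

```bash
python3 -m jog '[[[-12,16,2,0,0,1,36],[-35,45,5,0,0,2,36],[-58,74,8,0,0,3,36],[-82,104,12,0,0,3,36],[-102,130,15,0,0,3,36],[-116,148,18,0,0,3,36],[-122,156,19,0,0,3,36],[-122,156,19,0,0,3,36],[-122,156,19,0,0,3,36]]]'|egrep 'posi|wid'; python3 -c "
from pk import *
st(); go(*disc(1),34,87.1)"
```

```text
position: [0.5917, -0.0442, 0.0771]
grip_width: 0.524
t 21.5 pos [591.7 -44.2  77.1] yaw 87.1 F [-0.1  0.5 -1.8] w 45.6 gf 30.0 q [ 0.54  0.38 -0.61  1.74  0.24  1.1  -0.2 ]
go [-2.1  3.1 43. ] [-0.1 -0.  -0. ] yaw 87.1 -> 87.1
```

```bash
python3 -m jog '[[[-1,2,15,0,0,0,36],[-1,2,28,0,0,0,36],[-1,2,33,0,0,0,36],[-1,2,33,0,0,0,36],[-1,2,33,0,0,0,36]]]'|egrep 'posi|wid'; python3 -c "
from pk import *
st(); go(*disc(1),33,87.1)
d=cap('side'); save(d,'s7.png')"
```

```text
position: [0.5949, -0.0465, 0.045]
grip_width: 0.526
t 22.0 pos [594.9 -46.5  45. ] yaw 87.0 F [-0.2  0.7 -1.1] w 45.7 gf 30.0 q [ 0.52  0.42 -0.59  1.76  0.27  1.04 -0.22]
go [ 0.1 -0.4 12. ] [-0.   0.  -0.1] yaw 87.0 -> 87.1
```

```bash
python3 -m jog '[[[0,0,8,0,0,0,36],[0,0,12,0,0,0,36],[0,0,12,0,0,0,36],[0,0,12,0,0,0,58],[0,0,12,0,0,0,58],[0,0,12,0,0,0,58],[0,0,-10,0,0,0,58],[0,0,-50,0,0,0,60],[0,0,-85,0,0,0,62],[0,0,-85,0,0,0,64]]]'|egrep 'posi|wid|ft'; python3 -c "
from pk import *
st(); go(427.5,181.5,140,122)"
```

```text
position: [0.5987, -0.0465, 0.1357]
ft_force: [0.7, 0.3, -0.0]
grip_width: 0.722
t 23.05 pos [598.7 -46.5 135.7] yaw 87.0 F [ 0.7  0.3 -0. ] w 62.8 gf 0.0 q [ 0.55  0.33 -0.62  1.68  0.21  1.19 -0.17]
go [ 218.7 -182.9   -6.3] [  0.5   0.2 -35. ] yaw 87.0 -> 122.0
```

```bash
python3 -m jog '[[[20,-17,-5,0,0,-5,64],[50,-42,-5,0,0,-10,64],[82,-68,-5,0,0,-16,64],[115,-95,-5,0,0,-22,64],[148,-122,-5,0,0,-28,64],[180,-148,-5,0,0,-32,64],[206,-170,-5,0,0,-35,64],[218,-180,-5,0,0,-35,64],[218,-180,-5,0,0,-35,64],[218,-180,-5,0,0,-35,64]]]'|egrep posi; python3 -m jog '[[[0,0,0,0,0,0,64],[0,0,0,0,0,0,64]]]'|egrep posi; python3 -c "
from pk import *
c,a=look(427,181); go(*c,8,a)"
```

```text
position: [0.4276, 0.179, 0.1349]
position: [0.4276, 0.1791, 0.1349]
t 24.3 pos [427.4 179.3 134.9] yaw 121.8 F [0.6 0.2 0.1] w 63.8 gf 0.0 q [ 0.44  0.03 -0.9   1.98  0.02  1.14  0.09]
wrist [427.5 363.3] [46.4 46.1] 80.3 30.7 2602
wrist [506.2 414.7] [47.5 45.9] 58.8 30.6 2660
wrist [344.5 252.3] [46.1 46.1] 48.5 30.8 2473
wrist [431.1 275.5] [46.4 46.1] 56.5 30.8 2287
wrist [427.4 181.4] [46.  46.7] 32.1 30.8 1791
top [ 676.1 -153.9] [31.3 18.5] 62.9 57.0 61
top [593.5 -47.4] [41.9 43.5] 89.2 55.1 237
top [506.5 415.8] [47.4 45. ] 57.6 30.3 228
top [427.3 365.6] [44.2 43.8] 78.4 30.4 146
go [  1.4   1.1 126.9] [-0.  -0.  -0.2] yaw 121.9 -> 122.1
```

```bash
python3 -m jog '[[[1.5,1,30,0,0,0,64],[1.5,1,70,0,0,0,64],[1.5,1,100,0,0,0,64],[1.5,1,119,0,0,0,64],[1.5,1,127,0,0,0,64],[1.5,1,127,0,0,0,64],[1.5,1,127,0,0,0,36],[1.5,1,127,0,0,0,36],[1.5,1,127,0,0,0,36],[1.5,1,127,0,0,0,36]]]' 30|egrep 'posi|ft|wid|_force'; python3 -m jog '[[[0,0,0,0,0,0,36],[0,0,-20,0,0,0,36],[0,0,-50,0,0,0,36],[0,0,-80,0,0,0,36],[0,0,-90,0,0,0,36],[0,0,-90,0,0,0,36]]]'|egrep 'posi|wid|_force'; python3 -c "
from pk import *
st(); go(*disc(2),80,87.1)"
```

```text
position: [0.4276, 0.1823, 0.0089]
ft_force: [-0.5, -0.5, 4.4]
grip_width: 0.527
grip_force: 30.0
position: [0.4278, 0.1822, 0.099]
ft_force: [0.1, 0.3, -0.5]
grip_width: 0.523
grip_force: 30.0
t 25.95 pos [427.8 182.2  99. ] yaw 122.0 F [ 0.1  0.3 -0.5] w 45.5 gf 30.0 q [ 0.44  0.09 -0.92  2.02  0.08  1.07  0.04]
go [-239.4   50.2   19.6] [ 0.2  0.1 34.9] yaw 122.0 -> 87.1
```

```bash
python3 -m jog '[[[-20,4,0,0,0,4,36],[-52,11,4,0,0,9,36],[-86,18,8,0,0,14,36],[-120,25,12,0,0,20,36],[-154,32,15,0,0,26,36],[-188,40,18,0,0,31,36],[-220,46,19,0,0,35,36],[-237,50,19,0,0,35,36],[-239,50,19,0,0,35,36],[-239,50,19,0,0,35,36]]]'|egrep 'posi|wid'; python3 -m jog '[[[0,0,15,0,0,0,36],[0,0,28,0,0,0,36],[0,0,33,0,0,0,36],[0,0,33,0,0,0,36],[0,0,33,0,0,0,36]]]'|egrep 'posi|wid';  python3 -c "
from pk import *
st(); go(*disc(2),34,87.1)"
```

```text
position: [0.5943, 0.0065, 0.0771]
grip_width: 0.53
position: [0.5957, 0.0062, 0.046]
grip_width: 0.526
t 27.45 pos [595.7   6.2  46. ] yaw 87.0 F [-0.4 -0.  -0.9] w 45.7 gf 30.0 q [ 0.48  0.43 -0.65  1.76  0.3   1.05 -0.33]
go [-0.6  1.5 12. ] [-0.   0.  -0.1] yaw 87.0 -> 87.1
```

```bash
python3 -m jog '[[[0,1.5,8,0,0,0,36],[0,1.5,12,0,0,0,36],[0,1.5,12,0,0,0,36],[0,1.5,12,0,0,0,58],[0,1.5,12,0,0,0,58],[0,1.5,12,0,0,0,58],[0,1.5,-10,0,0,0,58],[0,1.5,-50,0,0,0,60],[0,1.5,-85,0,0,0,62],[0,1.5,-85,0,0,0,64]]]'|egrep 'posi|wid|ft'; python3 -c "
from pk import *
st(); go(431,275.5,140,56.5)"
```

```text
position: [0.6009, 0.0065, 0.1367]
ft_force: [0.8, 0.3, 0.1]
grip_width: 0.721
t 28.45 pos [600.9   6.5 136.7] yaw 87.0 F [0.8 0.3 0.1] w 62.8 gf 0.0 q [ 0.51  0.34 -0.68  1.68  0.23  1.2  -0.28]
go [ 259.7 -183.8   -5.1] [ 0.5 -0.1 30.5] yaw 87.0 -> 56.5
```

```bash
python3 -m jog '[[[22,-15,-5,0,0,4,64],[55,-38,-5,0,0,9,64],[92,-64,-5,0,0,14,64],[130,-91,-5,0,0,19,64],[168,-118,-5,0,0,24,64],[205,-144,-5,0,0,28,64],[238,-166,-5,0,0,30.5,64],[256,-179,-5,0,0,30.5,64],[260,-181,-5,0,0,30.5,64],[260,-181,-5,0,0,30.5,64]]]'|egrep posi; python3 -m jog '[[[0,0,0,0,0,0,64],[0,0,0,0,0,0,64]]]'|egrep posi; python3 -c "
from pk import *
c,a=look(431,275); go(*c,8,a)"
```

```text
position: [0.43, 0.275, 0.1357]
position: [0.4313, 0.2733, 0.1357]
t 29.7 pos [431.1 273.5 135.8] yaw 56.3 F [ 0.2  0.2 -0.1] w 63.4 gf 0.0 q [ 0.15  0.16 -0.82  1.88  0.13  1.16 -1.3 ]
wrist [503.7 410.4] [34.1 46.1] 58.2 30.8 2179
wrist [428.  363.9] [46.1 46. ] 80.5 30.8 2249
wrist [431.8 276.2] [45.2 46. ] 57.0 30.7 1814
wrist [170.6 400.2] [50.  61.1] 89.8 36.8 2505
wrist [355.1 246.7] [46.3 26.5] 55.4 30.5 685
top [ 676.1 -153.6] [31.3 18.5] 60.8 57.0 60
top [594.2 -21.2] [95.4 43.8] 88.4 54.7 529
top [429.8 273.2] [39.8 45.8] 55.7 30.3 212
go [  2.5  -0.6 127.8] [ 0.   0.  -0.7] yaw 56.3 -> 57.0
```

```bash
python3 -m jog '[[[2.5,-0.5,30,0,0,-0.7,64],[2.5,-0.5,70,0,0,-0.7,64],[2.5,-0.5,100,0,0,-0.7,64],[2.5,-0.5,119,0,0,-0.7,64],[2.5,-0.5,127,0,0,-0.7,64],[2.5,-0.5,127,0,0,-0.7,64],[2.5,-0.5,127,0,0,-0.7,36],[2.5,-0.5,127,0,0,-0.7,36],[2.5,-0.5,127,0,0,-0.7,36],[2.5,-0.5,127,0,0,-0.7,36]]]' 30|egrep 'posi|ft|wid|_force'; python3 -m jog '[[[0,0,0,0,0,0,36],[0,0,-20,0,0,0,36],[0,0,-50,0,0,0,36],[0,0,-80,0,0,0,36],[0,0,-90,0,0,0,36],[0,0,-90,0,0,0,36]]]'|egrep 'posi|wid|_force'; python3 -c "
from pk import *
st(); go(*disc(3),80,87.1)"
```

```text
position: [0.432, 0.2777, 0.01]
ft_force: [-0.4, -1.4, 4.4]
grip_width: 0.527
grip_force: 30.0
position: [0.432, 0.2777, 0.1]
ft_force: [0.7, -0.7, -1.2]
grip_width: 0.526
grip_force: 30.0
t 31.35 pos [432.  277.7 100. ] yaw 57.2 F [ 0.7 -0.7 -1.2] w 45.8 gf 30.0 q [ 0.13  0.21 -0.83  1.91  0.18  1.09 -1.34]
go [-94.1 260.2  20.3] [  0.1  -0.1 -29.9] yaw 57.2 -> 87.1
```

```bash
python3 -m jog '[[[-8,22,0,0,0,-4,36],[-20,55,4,0,0,-9,36],[-33,92,8,0,0,-14,36],[-47,130,12,0,0,-19,36],[-61,168,15,0,0,-24,36],[-74,205,18,0,0,-28,36],[-86,238,20,0,0,-30,36],[-93,257,20,0,0,-30,36],[-94,260,20,0,0,-30,36],[-94,260,20,0,0,-30,36]]]'|egrep 'posi|wid'; python3 -m jog '[[[0,0,15,0,0,0,36],[0,0,28,0,0,0,36],[0,0,33,0,0,0,36],[0,0,33,0,0,0,36],[0,0,33,0,0,0,36]]]'|egrep 'posi|wid';  python3 -c "
from pk import *
st(); go(*disc(3),36,87.1)"
```

```text
position: [0.5977, 0.0585, 0.078]
grip_width: 0.528
position: [0.5986, 0.0579, 0.0459]
grip_width: 0.527
t 32.85 pos [598.6  57.9  45.9] yaw 87.2 F [ 0.7  0.7 -0.9] w 45.9 gf 30.0 q [ 0.43  0.46 -0.71  1.75  0.34  1.06 -0.44]
go [-0.3  1.2  9.9] [-0.  -0.   0.1] yaw 87.2 -> 87.1
```

Next pack is D at (428, 364), yaw 80.5.

```bash
python3 -m jog '[[[1,1,6,0,0,0,36],[1,1,10.5,0,0,0,36],[1,1,10.5,0,0,0,36],[1,1,10.5,0,0,0,58],[1,1,10.5,0,0,0,58],[1,1,10.5,0,0,0,58],[1,1,-10,0,0,0,58],[1,1,-50,0,0,0,60],[1,1,-85,0,0,0,62],[1,1,-85,0,0,0,64]]]'|egrep 'posi|wid|ft'; python3 -c "
from pk import *
st(); go(428,364,140,80.5)"
```

```text
position: [0.6033, 0.0595, 0.1368]
ft_force: [0.7, 0.5, 1.0]
grip_width: 0.724
t 33.85 pos [603.3  59.5 136.8] yaw 87.2 F [0.7 0.5 1. ] w 63.0 gf 0.0 q [ 0.47  0.37 -0.75  1.66  0.27  1.21 -0.39]
go [ 295.6 -190.    -4.8] [ 0.6 -0.1  6.7] yaw 87.2 -> 80.5
```

```bash
python3 -m jog '[[[24,-15,-5,0,0,2,64],[60,-38,-5,0,0,4,64],[98,-63,-5,0,0,6,64],[136,-88,-5,0,0,7,64],[174,-112,-5,0,0,7,64],[212,-136,-5,0,0,7,64],[250,-160,-5,0,0,7,64],[280,-179,-5,0,0,7,64],[294,-186,-5,0,0,7,64],[295,-186,-5,0,0,7,64]]]'|egrep posi; python3 -m jog '[[[0,0,0,0,0,0,64],[0,0,0,0,0,0,64]]]'|egrep posi; python3 -c "
from pk import *
c,a=look(428,364); go(*c,8,a)"
```

```text
position: [0.4261, 0.3649, 0.1358]
position: [0.4296, 0.3604, 0.1356]
t 35.1 pos [429.6 360.4 135.6] yaw 80.0 F [-0.1  1.1 -0.2] w 63.9 gf 0.0 q [ 0.02  0.31 -0.89  1.76  0.26  1.2  -1.12]
wrist [506.8 415.9] [46. 46.] 58.4 30.8 2199
wrist [428.  364.6] [45.2 46. ] 80.4 30.7 1790
wrist [170.7 399.5] [60.4 47.9] 0.3 36.8 2745
top [ 676.4 -154.3] [31.3 18.9] 65.2 56.8 60
top [596.1   4.7] [147.4  44.4] 88.1 54.7 811
top [429.  363.4] [46.5 43. ] 78.1 30.0 192
top [347.3 250. ] [45.5 38.7] 50.0 30.4 225
go [  3.8  -2.3 127.7] [ 0.   0.1 -0.4] yaw 80.0 -> 80.4
```

```bash
python3 -m jog '[[[3,-2,30,0,0,-0.4,64],[3,-2,70,0,0,-0.4,64],[3,-2,100,0,0,-0.4,64],[3,-2,119,0,0,-0.4,64],[3,-2,127,0,0,-0.4,64],[3,-2,127,0,0,-0.4,64],[3,-2,127,0,0,-0.4,36],[3,-2,127,0,0,-0.4,36],[3,-2,127,0,0,-0.4,36],[3,-2,127,0,0,-0.4,36]]]' 30|egrep 'posi|ft|wid|_force'; python3 -m jog '[[[0,0,0,0,0,0,36],[0,0,-20,0,0,0,36],[0,0,-50,0,0,0,36],[0,0,-80,0,0,0,36],[0,0,-90,0,0,0,36],[0,0,-90,0,0,0,36]]]'|egrep 'posi|wid|_force'; python3 -c "
from pk import *
st(); go(*disc(4),80,87.1)"
```

```text
position: [0.4278, 0.366, 0.0101]
ft_force: [0.2, -1.3, 3.0]
grip_width: 0.526
grip_force: 30.0
position: [0.4277, 0.366, 0.1]
ft_force: [-0.1, -0.3, -1.3]
grip_width: 0.526
grip_force: 30.0
t 36.75 pos [427.7 366.  100. ] yaw 80.6 F [-0.1 -0.3 -1.3] w 45.7 gf 30.0 q [-0.    0.35 -0.88  1.8   0.3   1.13 -1.15]
go [-224.4  214.2   20.1] [ 0.1 -0.1 -6.5] yaw 80.6 -> 87.1
```

```bash
python3 -m jog '[[[-16,15,0,0,0,-2,36],[-42,40,4,0,0,-4,36],[-71,68,8,0,0,-6.5,36],[-101,96,12,0,0,-6.5,36],[-131,125,15,0,0,-6.5,36],[-161,154,18,0,0,-6.5,36],[-190,181,20,0,0,-6.5,36],[-213,203,20,0,0,-6.5,36],[-224,214,20,0,0,-6.5,36],[-224,214,20,0,0,-6.5,36]]]'|egrep 'posi|wid'; python3 -m jog '[[[0,0,15,0,0,0,36],[0,0,28,0,0,0,36],[0,0,33,0,0,0,36],[0,0,33,0,0,0,36],[0,0,33,0,0,0,36]]]'|egrep 'posi|wid';  python3 -c "
from pk import *
st(); go(*disc(4),36,87.1)"
```

```text
position: [0.6016, 0.1069, 0.0771]
grip_width: 0.52
position: [0.6012, 0.1104, 0.046]
grip_width: 0.525
t 38.25 pos [601.2 110.4  46. ] yaw 87.2 F [ 0.3  0.2 -0.9] w 45.7 gf 30.0 q [ 0.37  0.49 -0.75  1.72  0.38  1.08 -0.55]
go [-0.7  1.1 10. ] [-0.  -0.   0.1] yaw 87.2 -> 87.1
```

Next pack is A at (506.8, 415.9), yaw 58.4.

```bash
python3 -m jog '[[[0.7,1,6,0,0,0,36],[0.7,1,10.5,0,0,0,36],[0.7,1,10.5,0,0,0,36],[0.7,1,10.5,0,0,0,58],[0.7,1,10.5,0,0,0,58],[0.7,1,10.5,0,0,0,58],[0.7,1,-10,0,0,0,58],[0.7,1,-50,0,0,0,60],[0.7,1,-85,0,0,0,62],[0.7,1,-85,0,0,0,64]]]'|egrep 'posi|wid|ft'; python3 -c "
from pk import *
st(); go(506.8,415.9,140,58.4)"
```

```text
position: [0.6059, 0.1116, 0.1368]
ft_force: [1.4, 0.5, -0.1]
grip_width: 0.724
t 39.25 pos [605.9 111.6 136.8] yaw 87.1 F [ 1.4  0.5 -0.1] w 63.0 gf 0.0 q [ 0.41  0.4  -0.79  1.63  0.3   1.22 -0.5 ]
go [ 298.9 -114.4   -3.8] [ 0.5 -0.2 28.7] yaw 87.1 -> 58.4
```

```bash
python3 -m jog '[[[24,-9,-5,0,0,4,64],[60,-23,-5,0,0,8,64],[98,-37,-5,0,0,12,64],[136,-52,-5,0,0,16,64],[174,-66,-5,0,0,20,64],[212,-80,-5,0,0,24,64],[250,-94,-5,0,0,28,64],[282,-105,-5,0,0,28.7,64],[298,-110,-5,0,0,28.7,64],[298,-110,-5,0,0,28.7,64]]]'|egrep posi; python3 -m jog '[[[0,0,0,0,0,0,64],[0,0,0,0,0,0,64],[0,0,0,0,0,0,64]]]'|egrep posi; python3 -c "
from pk import *
c,a=look(506,416); go(*c,8,a)"
```

```text
position: [0.505, 0.4169, 0.1355]
position: [0.509, 0.4114, 0.1358]
t 40.6 pos [508.9 411.7 135.9] yaw 58.2 F [-0.3 -0.1  0.4] w 63.8 gf 0.0 q [-0.15  0.49 -0.77  1.53  0.35  1.27 -1.52]
wrist [507.3 416. ] [45.8 46.1] 58.2 30.7 1781
top [ 675.7 -153.8] [31.3 17.6] 63.5 57.0 60
top [596.8  30.5] [199.   44.5] 87.4 54.7 1091
go [  2.7  -3.4 128. ] [0.  0.  0.1] yaw 58.3 -> 58.2
```

```bash
python3 -m jog '[[[2.5,-3,30,0,0,0,64],[2.5,-3,70,0,0,0,64],[2.5,-3,100,0,0,0,64],[2.5,-3,119,0,0,0,64],[2.5,-3,127,0,0,0,64],[2.5,-3,127,0,0,0,64],[2.5,-3,127,0,0,0,36],[2.5,-3,127,0,0,0,36],[2.5,-3,127,0,0,0,36],[2.5,-3,127,0,0,0,36]]]' 30|egrep 'posi|ft|wid|_force'; python3 -m jog '[[[0,0,0,0,0,0,36],[0,0,-20,0,0,0,36],[0,0,-50,0,0,0,36],[0,0,-80,0,0,0,36],[0,0,-90,0,0,0,36],[0,0,-90,0,0,0,36]]]'|egrep 'posi|wid|_force'; python3 -c "
from pk import *
st(); go(*disc(5),80,87.1)"
```

```text
position: [0.5074, 0.4177, 0.0104]
ft_force: [0.4, -0.9, 4.5]
grip_width: 0.524
grip_force: 30.0
position: [0.5071, 0.4177, 0.1001]
ft_force: [-0.1, 0.6, -1.5]
grip_width: 0.528
grip_force: 30.0
t 42.25 pos [507.1 417.7 100.1] yaw 58.4 F [-0.1  0.6 -1.5] w 46.0 gf 30.0 q [-0.17  0.53 -0.75  1.56  0.38  1.21 -1.54]
go [-166.9  217.5   20. ] [  0.1  -0.1 -28.7] yaw 58.4 -> 87.1
```

```bash
python3 -m jog '[[[-12,16,0,0,0,-4,36],[-32,42,4,0,0,-9,36],[-55,72,8,0,0,-14,36],[-78,102,12,0,0,-19,36],[-101,132,15,0,0,-24,36],[-124,162,18,0,0,-28,36],[-146,190,20,0,0,-28.7,36],[-161,210,20,0,0,-28.7,36],[-167,217,20,0,0,-28.7,36],[-167,217,20,0,0,-28.7,36]]]'|egrep 'posi|wid'; python3 -m jog '[[[0,0,15,0,0,0,36],[0,0,28,0,0,0,36],[0,0,33,0,0,0,36],[0,0,33,0,0,0,36],[0,0,33,0,0,0,36]]]'|egrep 'posi|wid';  python3 -c "
from pk import *
st(); go(*disc(5),36,87.1)"
```

```text
position: [0.6033, 0.1594, 0.0772]
grip_width: 0.528
position: [0.6036, 0.1619, 0.0459]
grip_width: 0.529
t 43.75 pos [603.6 161.9  45.9] yaw 87.2 F [-0.3  0.2 -0.7] w 46.0 gf 30.0 q [ 0.31  0.54 -0.79  1.68  0.42  1.1  -0.65]
go [-0.2  1.3  9.9] [-0.  -0.   0.1] yaw 87.2 -> 87.1
```

```bash
python3 -m jog '[[[1,1,6,0,0,0,36],[1,1,10.5,0,0,0,36],[1,1,10.5,0,0,0,36],[1,1,10.5,0,0,0,58],[1,1,10.5,0,0,0,58],[1,1,10.5,0,0,0,58],[1,1,-10,0,0,0,58],[1,1,-50,0,0,0,60],[1,1,-85,0,0,0,62],[1,1,-85,0,0,0,64]]]'|egrep 'posi|wid|ft'; python3 -c "
from pk import *
st(); go(344.5,252,140,48.5)
for p in packs(cap('side')): print(p)"
```

```text
position: [0.6081, 0.1638, 0.1369]
ft_force: [1.2, 0.6, 0.7]
grip_width: 0.72
t 44.75 pos [608.1 163.8 136.9] yaw 87.1 F [1.2 0.6 0.7] w 62.7 gf 0.0 q [ 0.34  0.45 -0.83  1.6   0.35  1.24 -0.6 ]
go [  74.7 -267.7   -5.4] [ 0.5 -0.3 38.6] yaw 87.1 -> 48.5
(array([ 99.6, 628.8]), array([14.6, 95.5]), 89.2, np.float64(65.7), np.int32(188))
(array([169., 400.]), array([49.4, 58. ]), 88.9, np.float64(37.0), np.int32(235))
(array([597.1,  54.5]), array([253.6,  46.4]), 87.2, np.float64(55.1), np.int32(1414))
(array([342.7, 251.2]), array([48.2, 47.1]), 47.7, np.float64(29.9), np.int32(254))
```

```bash
python3 -m jog '[[[6,-22,-5,0,0,4,64],[15,-54,-5,0,0,9,64],[25,-90,-5,0,0,14,64],[35,-126,-5,0,0,19,64],[45,-162,-5,0,0,24,64],[55,-197,-5,0,0,29,64],[65,-230,-5,0,0,34,64],[72,-256,-5,0,0,38,64],[75,-264,-5,0,0,38.6,64],[75,-264,-5,0,0,38.6,64]]]'|egrep posi; python3 -m jog '[[[0,0,0,0,0,0,64],[0,0,0,0,0,0,64],[0,0,0,0,0,0,64]]]'|egrep posi; python3 -c "
from pk import *
c,a=look(344,252); go(*c,8,a)"
```

```text
position: [0.3445, 0.2501, 0.1356]
position: [0.3458, 0.2501, 0.1359]
t 46.15 pos [345.6 250.2 135.9] yaw 48.4 F [ 0.3 -0.2 -0.3] w 64.1 gf 0.0 q [ 0.32 -0.1  -0.94  2.06 -0.09  1.15 -1.31]
wrist [592.2 172.9] [58.8 30.7] 43.6 34.3 514
wrist [170.4 399.6] [49.2 60.3] 89.7 36.8 2790
wrist [345.4 253. ] [45.6 46. ] 49.1 30.7 1807
top [ 675.6 -153.8] [31.2 17.8] 63.5 56.9 61
top [598.2  56.1] [250.2  44.4] 87.4 54.5 1381
top [342.  248.9] [36.9 45. ] 48.1 30.7 183
go [  2.   -1.8 127.9] [-0.1  0.  -0.7] yaw 48.4 -> 49.1
```

```bash
python3 -m jog '[[[1.5,-1.5,30,0,0,-0.7,64],[1.5,-1.5,70,0,0,-0.7,64],[1.5,-1.5,100,0,0,-0.7,64],[1.5,-1.5,119,0,0,-0.7,64],[1.5,-1.5,127,0,0,-0.7,64],[1.5,-1.5,127,0,0,-0.7,64],[1.5,-1.5,127,0,0,-0.7,36],[1.5,-1.5,127,0,0,-0.7,36],[1.5,-1.5,127,0,0,-0.7,36],[1.5,-1.5,127,0,0,-0.7,36]]]' 30|egrep 'posi|rot|ft|wid|_force'; python3 -m jog '[[[0,0,0,0,0,0,36],[0,0,-20,0,0,0,36],[0,0,-50,0,0,0,36],[0,0,-80,0,0,0,36],[0,0,-90,0,0,0,36],[0,0,-90,0,0,0,36]]]'|egrep 'posi|wid|_force'; python3 -c "
from pk import *
st(); go(*disc(6),90,87.1)"
```

```text
position: [0.3456, 0.2529, 0.0099]
tool_rot: [2.856, 1.307, 0.003]
ft_force: [0.4, -0.6, 5.5]
grip_width: 0.526
grip_force: 30.0
position: [0.3461, 0.2525, 0.0999]
ft_force: [-0.1, -0.6, -2.3]
grip_width: 0.524
grip_force: 30.0
t 47.8 pos [346.1 252.5  99.9] yaw 49.1 F [-0.1 -0.6 -2.3] w 45.6 gf 30.0 q [ 0.35 -0.03 -1.01  2.09 -0.03  1.06 -1.36]
go [141.6 223.1  10.9] [  0.2  -0.1 -38. ] yaw 49.1 -> 87.1
```

```bash
python3 -m jog '[[[10,16,0,0,0,-4,36],[27,42,3,0,0,-9,36],[46,72,5,0,0,-14,36],[65,102,8,0,0,-20,36],[84,132,11,0,0,-26,36],[103,162,11,0,0,-32,36],[121,190,11,0,0,-36,36],[136,214,11,0,0,-38,36],[141,223,11,0,0,-38,36],[141,223,11,0,0,-38,36]]]'|egrep 'posi|wid'; python3 -m jog '[[[0,0,15,0,0,0,36],[0,0,32,0,0,0,36],[0,0,42,0,0,0,36],[0,0,42,0,0,0,36],[0,0,42,0,0,0,36]]]'|egrep 'posi|wid';  python3 -c "
from pk import *
st(); go(*disc(6),36,87.1)"
```

```text
position: [0.6055, 0.2127, 0.0853]
grip_width: 0.522
position: [0.6053, 0.2135, 0.0457]
grip_width: 0.524
t 49.3 pos [605.3 213.5  45.7] yaw 87.2 F [-0.2  0.3 -1.1] w 45.6 gf 30.0 q [ 0.27  0.6  -0.87  1.64  0.5   1.14 -0.77]
go [0.2 2.2 9.7] [-0.   0.   0.1] yaw 87.2 -> 87.1
```

```bash
python3 -m jog '[[[0.2,2,6,0,0,0,36],[0.2,2,10.5,0,0,0,36],[0.2,2,10.5,0,0,0,36],[0.2,2,10.5,0,0,0,58],[0.2,2,10.5,0,0,0,58],[0.2,2,10.5,0,0,0,58],[0.2,2,-10,0,0,0,58],[0.2,2,-50,0,0,0,60],[0.2,2,-95,0,0,0,62],[0.2,2,-140,0,0,0,64]]]'|egrep 'posi|wid|ft'; python3 -m jog '[[[0,-40,0,0,0,0,64],[0,-80,-10,0,0,0,64],[0,-110,-20,0,0,0,64],[0,-120,-20,0,0,0,64],[0,-120,-20,0,0,0,64]]]'|egrep posi; python3 -m jog '[[[-40,0,0,0,0,0,64],[-80,0,0,0,0,0,64],[-120,0,0,0,0,0,64],[-120,0,0,0,0,0,64],[-120,0,0,0,0,0,64]]]'|egrep posi; python3 - <<'E'
from pk import *
st()
for n in ('wrist','side','top'):
    d=cap(n); save(d,n+'9.png'); W=cloud(d); hsv=cv2.cvtColor(d['image'],cv2.COLOR_RGB2HSV)
    for p in packs(d): print(n,*p)
    # silver marks on tops
    m=(abs(W[...,2]-.055)<.006)&(hsv[...,1]<60)&(hsv[...,2]>120)&(W[...,0]>.5)
    k,l,s,c=cv2.connectedComponentsWithStats(m.astype(np.uint8))
    q=sorted([onplane(d,*c[i],.055)[:2]*1000 for i in range(1,k) if s[i,4]>12],key=lambda v:v[1])
    print('marks',[v.round(1).tolist() for v in q])
print([disc(i) for i in range(1,7)])
E
```

```text
position: [0.6075, 0.2136, 0.1877]
ft_force: [1.2, 0.0, -0.5]
grip_width: 0.719
position: [0.4875, 0.2196, 0.2066]
position: [0.4832, 0.0979, 0.206]
t 51.3 pos [483.2  97.9 206. ] yaw 87.0 F [-0.3  0.2  0.4] w 64.1 gf 0.0 q [ 0.74  0.05 -1.    1.83  0.04  1.29 -0.33]
wrist [606.7 212.4] [44.3 44.9] 87.0 55.8 1988
wrist [599.7  78.5] [208.3  45.2] 87.2 55.6 5613
marks [[598.2, 4.1], [600.3, 55.3], [829.4, 60.2], [603.1, 107.5], [823.0, 122.2], [828.5, 151.3], [605.5, 159.9], [815.9, 193.9], [608.5, 212.7], [605.7, 235.2]]
side [ 99.8 627.4] [12.  94.7] 89.8 66.2 197
side [169.1 400.5] [56.9 51.5] 3.0 37.2 235
side [598.6  82.3] [308.6  46.5] 87.5 55.2 1628
marks [[839.6, -370.4], [690.0, -270.8], [594.8, -45.6], [597.4, 6.9], [599.7, 58.4], [602.4, 110.7], [604.4, 162.7], [879.1, 184.1], [607.7, 215.6]]
top [ 676.2 -153.2] [30.  16.7] 62.8 57.3 60
top [595.6   2.8] [143.4  43.4] 87.4 54.7 773
top [169.5 399.7] [50.1 55.6] 89.6 37.1 427
top [ 99.9 628.5] [96.7  4.6] 0.8 64.1 237
marks [[542.4, -700.9], [839.9, -364.9], [687.8, -237.1], [594.1, -47.3], [596.7, 5.3], [879.6, 53.7], [598.8, 56.9], [823.5, 105.0], [891.8, 223.9], [865.4, 339.2]]
[(594.5, -46.4), (597.1, 5.600000000000001), (599.7, 57.6), (602.3, 109.6), (604.9, 161.6), (607.5, 213.6)]
```

View pics/wrist9.png

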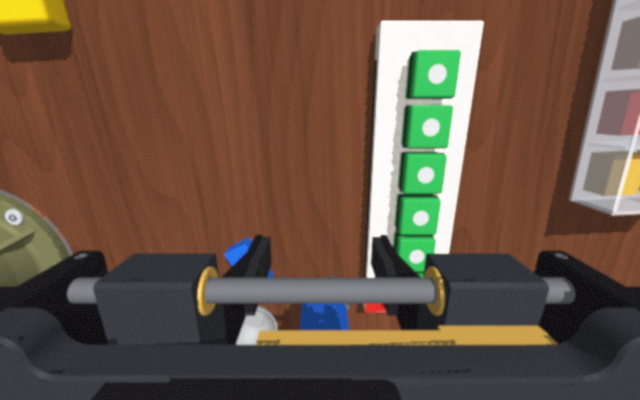

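View pics/side9.png

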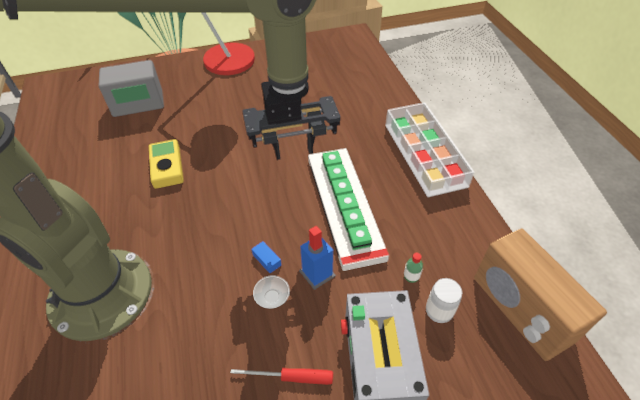

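Six packs stand in one row beside the red stripe, at (332,157) to (360,236) in the side view. The silver marks are within about 1 mm of the discs seen by the same camera. The rod hangs in its stand at (317,240), the flag is up at (358,312), and the other things look untouched.

```bash
python3 -c "
from bench import ctrl
print(ctrl.close_job())"
```

```text
the job is handed in; nothing more can be done
None
```

The job is handed in after about 51 s of robot time: the reset is pressed fully home with the flag up, the rod is back in its stand, and all six packs sit within about 1 mm of their discs.

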